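# Find the socket that fits the block clamp

### The arm

A 6-joint arm with a two-finger parallel gripper is mounted at the origin on the work surface. World frame = base frame: x ahead of the robot, y to its left, z up, the work surface at z = 0. Lengths are in m, angles in rad, forces in N, time in s.
With the tool pointing down it reaches from about 0.35 to 0.875 m from the base axis. Payload 4.2 kg.
Tool frame: the origin (TCP) lies midway between the tips of the shut fingers; the grasp point (between the pads) lies bot.grasp_offset behind it (bot.grasp_offset is the distance from the TCP to the grasp point, in m); z points along the fingers, y is the line along which they close (so a half turn about z gives the same grasp; the last joint's range is limited). The gripper opens to 87 mm and grips with 3 to 60 N. Pads are 19 mm wide; open, the fingers measure 117 mm over their backs; the gripper's body (75 mm by 190 mm) begins 51 mm behind the grasp point.
Start: joints at [-0.986, 0.385, 0.008, 0, -1.194, -0.259], TCP at [0.2, -0.592, 0.223] pointing down, gripper open.
Joint ranges: [-3.14, 3.14], [-1.21, 2.06], [-1.07, 1.41], [-3.16, 2.05], [-2.99, -0.16], [-3.1, 3.1]. Speed limits (rad/s): [2.79, 2.79, 3.14, 3.14, 3.14, 3.14].

### API

Orientations are given as a rotation vector (axis times angle).
In Python, from bench import read_state, vision, bot gives the robot as it stands.
- The arm moves only by the tool carry_out, never from a script. Its argument "steps" is a list that holds one entry, the list of rows, each a list of 7 numbers: the closure, from 0 (fully open) to 1 (shut), then the shift along the tool's x, y, z in m, then the turn, a rotation vector about the tool's x, y, z in degrees. A call has 1 to 20 rows; each row is the pose to reach, as a shift and turn from the pose commanded when the call began, along the tool's axes at that moment; what a row does not reach only later rows make up. A row lasts 1/8 s, in which the tool goes at most 62.5 mm and 10.7 degrees, less where a joint would pass 70% of its speed; a pose out of reach is approached as far as the arm can. A call with a gripper value outside its range is refused whole. The fingers move at their own pace and stop on an object; the grip force is fixed at half the most. Time passes only in rows, so rows that repeat a pose let the fingers close. It gives the time, the measured TCP pose, the force, the opening and the grip force at its end, in the units of the state.
- read_state(): the state, without advancing time (a new reading comes with each control period).
- vision.camera(name): name is "side" or "top" or "wrist"; returns a dict with "color" (384x512x3 uint8, blue, green, red), "z_map" (384x512 float32, m along the optical axis (not along the pixel's ray), 0 where there is no reading), "vertical_fov" (degrees; the focal length in pixels is half the picture's height over the tangent of half this angle, whatever the lens; pixels are square), "cx", "cy" (the principal point, pixels), "R" (3x3) and "t" (3): a world point X has camera coordinates R X + t. Camera axes: x right, y down, z forward; pixel columns grow to the right and rows downward; lengths in m; the calibration is good to about 2 mm. A picture is of the moment at which its call begins.
- bot.close_job(): hands the job in; it is judged then, once.
The state is a dict: "clock": time; "joints": joint angles; "qd": joint speeds; "effort": joint torques, N m; "tool_pos": TCP position; "tool_rot": TCP orientation; "contact_force": force on the tool from outside, world axes, zero at the start; "ft_torque": the same for the moment, N m; "width": finger opening in m; "grip_force": force on a finger pad.
Only numpy, scipy, OpenCV 4.12 (cv2) and the standard library are available. Lean on these libraries where they do the work, as an engineer would, in place of code of your own. Each camera call takes 0.05 s, during which the arm holds its last target. There are 200 camera calls.

### The job

The middle of the three clamps on the printing-block board needs attention: try the sockets from the tray on its hex nut and keep the one that fits, seated fully down (too small a socket will not go over the nut, too big a one stops on the collar around it). Stand any socket that does not fit back upright in the tray, and do not disturb the bowl, jar or brush. Finish while still gripping the right socket on the nut: do not let go.

Things in the scene. Friction and masses are not known exactly. Their poses are not given: they have to be found in the camera images.
- tray: Fixed shallow wooden tray, 95 (x) x 262 (y) mm, walls 14 mm high, floor 4 mm thick, three compartments 86 mm apart along its y. Origin: centre of its underside, z up.
- frame: Fixed board 200 x 250 x 20 mm with a carved block (top 38 mm above table) on its +x part and 3 grey clamps 78 mm apart along y on its -x part. Each has a brass nut (15, 20 or 25 mm across flats, one each; which is where changes, not told; nuts do not turn). Nut corners along frame x and every 60 deg. Origin: underside centre, z up.
- seat (a point): Middle clamp: centre of the washer under its nut, where a seated socket's rim rests, 48 mm above the table (board x -63, y 0). Above this point: nut to +14 mm (2 mm top chamfer), 8 mm dia. bolt end to +18. Collar round the nut to +7 mm, 2 mm wider than its socket: too small a socket stops on the nut (about +13), too big on the collar (+7).
- socket_red: Loose socket, mouth down, red band and cap. Origin: centre of underside, z up. Hex bore 16.5 mm across flats, 24 deep, corners along body x and every 60 deg. Barrel 23.2 dia. to z 36; 13 mm square drive to z 42; black grip block z 42-70 mm, 40 along x by 20 along y (pinch across y). 160 g. Starts in any tray compartment, body x roughly along tray y.
- socket_yellow: Loose socket, mouth down, yellow band and cap. Origin: centre of underside, z up. Hex bore 21.5 mm across flats, 24 deep, corners along body x and every 60 deg. Barrel 29.0 dia. to z 36; 13 mm square drive to z 42; black grip block z 42-70 mm, 40 along x by 20 along y (pinch across y). 160 g. Starts in any tray compartment, body x roughly along tray y.
- socket_blue: Loose socket, mouth down, blue band and cap. Origin: centre of underside, z up. Hex bore 26.5 mm across flats, 24 deep, corners along body x and every 60 deg. Barrel 34.8 dia. to z 36; 13 mm square drive to z 42; black grip block z 42-70 mm, 40 along x by 20 along y (pinch across y). 160 g. Starts in any tray compartment, body x roughly along tray y.
- bowl: White bowl 110 mm dia., 55 mm high, bystander, loose. Origin: centre of its underside.
- jar: Yellow pigment jar 66 mm dia., 85 mm high, bystander, loose. Origin: centre of its underside.
- brush: Brush with a wooden handle, about 200 mm, lying between tray and board, bystander, loose. Origin: under the middle of its length.
Things that resemble listed ones, but are neither listed nor needed, are in the scene too. Leave any green or pink look-alike of the socket_yellow alone.

How it is judged:
At the end, for the whole second after the job is handed in: One socket is seated on the middle clamp's nut: within 4 mm of the bolt axis, its rim within 3 mm of the washer, tilted under 0.10 rad, still, gripped with over 1.5 N. The other two stand upright (0.15 rad), at rest on the tray's floor (((horizontal distance between socket_red and seat below 0.004 m and z of socket_red in the frame of seat between -0.003 and 0.003 m and angle between socket_red's own z axis and vertical below 0.1 rad and contact force between the fingers and socket_red above 1.5 N and linear speed of each of socket_red, socket_yellow, socket_blue below 0.03 m/s and x of socket_yellow in the frame of tray between -0.05 and 0.05 m and y of socket_yellow in the frame of tray between -0.134 and 0.134 m and z of each of socket_yellow, socket_blue in the frame of tray below 0.01 m and angle between each of socket_yellow, socket_blue's own z axis and vertical below 0.15 rad and x of socket_blue in the frame of tray between -0.05 and 0.05 m and y of socket_blue in the frame of tray between -0.134 and 0.134 m) or (horizontal distance between socket_yellow and seat below 0.004 m and z of socket_yellow in the frame of seat between -0.003 and 0.003 m and angle between socket_yellow's own z axis and vertical below 0.1 rad and contact force between the fingers and socket_yellow above 1.5 N and linear speed of each of socket_yellow, socket_red, socket_blue below 0.03 m/s and x of socket_red in the frame of tray between -0.05 and 0.05 m and y of socket_red in the frame of tray between -0.134 and 0.134 m and z of each of socket_red, socket_blue in the frame of tray below 0.01 m and angle between each of socket_red, socket_blue's own z axis and vertical below 0.15 rad and x of socket_blue in the frame of tray between -0.05 and 0.05 m and y of socket_blue in the frame of tray between -0.134 and 0.134 m) or (horizontal distance between socket_blue and seat below 0.004 m and z of socket_blue in the frame of seat between -0.003 and 0.003 m and angle between socket_blue's own z axis and vertical below 0.1 rad and contact force between the fingers and socket_blue above 1.5 N and linear speed of each of socket_blue, socket_red, socket_yellow below 0.03 m/s and x of socket_red in the frame of tray between -0.05 and 0.05 m and y of socket_red in the frame of tray between -0.134 and 0.134 m and z of each of socket_red, socket_yellow in the frame of tray below 0.01 m and angle between each of socket_red, socket_yellow's own z axis and vertical below 0.15 rad and x of socket_yellow in the frame of tray between -0.05 and 0.05 m and y of socket_yellow in the frame of tray between -0.134 and 0.134 m))); the arm keeps its last pose, push and grip.
It fails at once if the bowl is moved more than 30 mm (distance of bowl from where it was at the start of the episode above 0.03 m).
It fails at once if the jar is moved more than 30 mm (distance of jar from where it was at the start of the episode above 0.03 m).
It fails at once if the brush is moved more than 30 mm (distance of brush from where it was at the start of the episode above 0.03 m).
It also fails if it takes over 72 s, if anything falls off the work surface, if the arm or the gripper's body presses on something with over 40 N, if the wrist force passes 120 N, or if a joint passes its speed limit or range.

## Working session

There is one attempt and no reset: what is moved stays moved. The work goes in short steps, Python scripts to look and compute and a tool call to move; the robot and the scene stay as the last step left them, time stands still between calls to the robot, and variables do not carry over. Pictures are saved under pics/ and viewed, at most 10 in all, crops included, and the job is handed in when it is done.

Besides the shell and the picture viewer there is one more tool, called after "Emit:" as a command line: name --argument value ..., lists and objects as JSON in quotes. carry_out: Moves the arm, as the interface text tells. Its arguments: {"type":"object","properties":{"steps":{"type":"array","items":{"type":"array","items":{"type":"array","items":{"type":"number"}}}}},"required":["steps"]}

```bash
mkdir -p pics; ls; cat > h.py <<'E'
import numpy as np, cv2
from bench import read_state, vision, bot
from scipy.spatial.transform import Rotation as Ro
def cam(n):
    c=vision.camera(n); c['f']=c['color'].shape[0]/2/np.tan(np.radians(c['vertical_fov']/2)); return c
def cloud(c):
    v,u=np.indices(c['z_map'].shape); z=c['z_map']
    P=np.stack([(u-c['cx'])/c['f']*z,(v-c['cy'])/c['f']*z,z],-1)
    return (P-c['t'])@c['R']   # R^T (P-t)
def ray(c,u,v,h):
    d=np.array([(u-c['cx'])/c['f'],(v-c['cy'])/c['f'],1])@c['R']; o=-c['t']@c['R']
    return o+d*(h-o[2])/d[2]
def proj(c,X):
    p=c['R']@np.array(X)+c['t']; return p[:2]/p[2]*c['f']+[c['cx'],c['cy']]
E
python3 - <<'E'
from h import *
import pickle
s=read_state(); print(s, bot.grasp_offset)
C={n:cam(n) for n in('top','side','wrist')}; pickle.dump(C,open('c0.pkl','wb'))
for n in C: print(n,C[n]['f'],C[n]['cx'],C[n]['cy'],-C[n]['t']@C[n]['R'])
cv2.imwrite('pics/a.png',cv2.resize(C['top']['color'],(800,600)))
cv2.imwrite('pics/b.png',np.hstack([cv2.resize(C[n]['color'],(400,300)) for n in('side','wrist')]))
E
```

```text
pics
{'clock': 0.0, 'joints': array([-9.86381890e-01,  3.85569189e-01,  6.64207782e-03, -5.32852989e-04,
       -1.19400209e+00, -2.58587499e-01]), 'qd': array([-1.13205934e-03,  2.27384849e-04, -6.90447900e-04,  5.31941143e-04,
        6.15367975e-05,  4.50061668e-06]), 'effort': array([-3.86270676e-04, -3.90668428e+01,  1.87407607e+01,  4.22014028e+00,
        1.10339888e-02, -1.78885189e-04]), 'tool_pos': array([ 0.19988523, -0.59154052,  0.22145332]), 'tool_rot': array([ 0.50917359, -3.09962773, -0.00337492]), 'contact_force': array([ 0.21592319, -0.28491587, -0.68808151]), 'ft_torque': array([-0.00153419, -0.03770599, -0.02626434]), 'grip_force': 0.0, 'width': 0.0873652247367935} 0.0187
top 403.71181383060684 255.52489405113965 189.42937219808846 [ 0.39809984 -0.04636738  0.87902013]
side 473.95926554736855 251.32627783741455 185.24966171753536 [0.15133343 0.5017413  0.87107257]
wrist 286.32203572088537 250.48749496242735 188.8399258081235 [ 0.12195161 -0.61871691  0.38360924]
```

View pics/a.png

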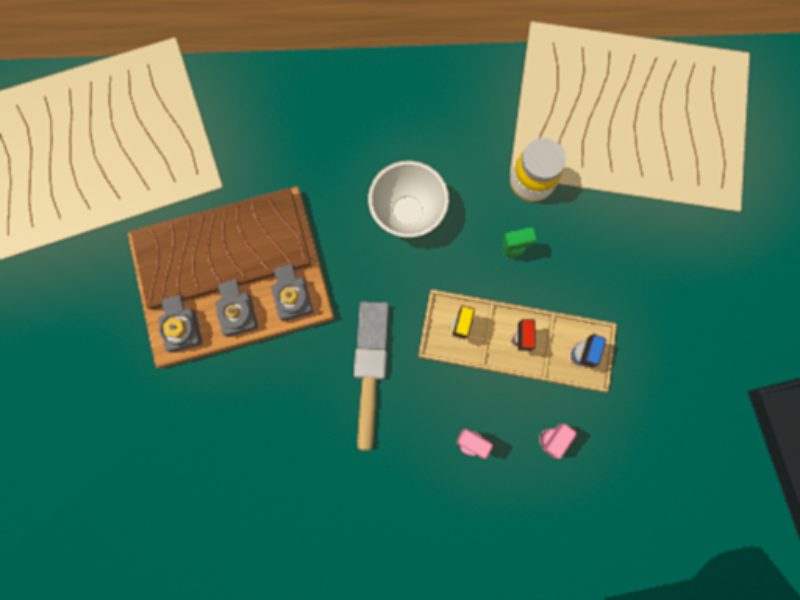

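View pics/b.png

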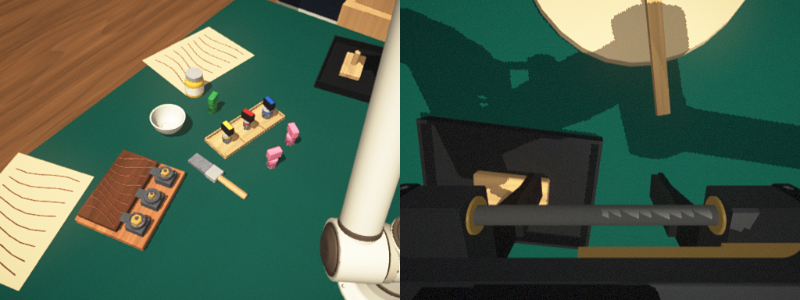

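Top view (800-wide): the yellow cap is at (464,321), red at (526,334) and blue at (594,350). The middle nut at (233,312) looks the smallest of the three. The tray centre is near (517,340), the brush at (370,375), and the green and pink pieces are the look-alikes. Next I'll measure caps and nuts.

```bash
cat > m.py <<'E'
from h import *
import pickle
C=pickle.load(open('c0.pkl','rb'))
R={'red':[(0,8),(172,180)],'yellow':[(24,34)],'blue':[(100,125)]}
def mask(c,k,s=150,v=60):
    h=cv2.cvtColor(c['color'],cv2.COLOR_BGR2HSV); m=0
    for a,b in R[k]: m=m|cv2.inRange(h,(a,s,v),(b,255,255))
    return m
def blobs(m,lo=25):
    n,l,s,ce=cv2.connectedComponentsWithStats(m)
    return [(ce[i],s[i,4],l==i) for i in range(1,n) if s[i,4]>=lo]
if __name__=='__main__':
  for k in R:
    for n in('top','side'):
        c=C[n];W=cloud(c)
        for ce,a,m in blobs(mask(c,k)):
            P=W[m]; zt=np.percentile(P[:,2],90); Q=P[abs(P[:,2]-zt)<.006]
            (x,y),(w,h),an=cv2.minAreaRect(Q[:,:2].astype(np.float32)*1000)
            print(k,n,ce.round(1),a,'ztop',zt.round(4),'rect',np.round([x,y,w,h,an],1),'ray@74',ray(c,*ce,zt)[:2].round(4))
  # tray, board by height in top view
  W=cloud(C['top']); 
  hs=cv2.cvtColor(C['top']['color'],cv2.COLOR_BGR2HSV)
  m=cv2.inRange(hs,(5,60,60),(30,255,255))
  for ce,a,q in blobs(m,800):
    P=W[q];print('wood',ce.round(),a,cv2.minAreaRect(P[:,:2].astype(np.float32)*1000),np.percentile(P[:,2],[5,50,95]).round(4))
E
python3 m.py; python3 - <<'E'
from h import *
import pickle
C=pickle.load(open('c0.pkl','rb'))
t=C['top']['color'][110:240,75:220];s=C['side']['color'][170:330,80:260]
cv2.imwrite('pics/c.png',np.hstack([cv2.resize(t,(435,390),interpolation=2),cv2.resize(s,(360,390),interpolation=2)]))
E
```

```text
red top [337.6 213.5] 144 ztop 0.0753 rect [ 510.3 -218.3   15.6   34.9   88.1] ray@74 [ 0.5099 -0.2177]
red side [317.6 143.7] 78 ztop 0.0757 rect [ 509.6 -219.1   18.2   36.3   84.3] ray@74 [ 0.5084 -0.2178]
yellow top [337.5 113.9] 115 ztop 0.0617 rect [ 734.3 -239.6   53.1   18.8   35.7] ray@74 [ 0.7277 -0.2381]
yellow top [297. 205.] 138 ztop 0.0752 rect [ 530.7 -137.6   15.8   35.9   72.9] ray@74 [ 0.5305 -0.1373]
yellow side [243.7 106.4] 64 ztop 0.0636 rect [ 742.9 -233.2   48.7   18.4    6.5] ray@74 [ 0.7376 -0.2289]
yellow side [291. 160.] 63 ztop 0.076 rect [ 528.6 -137.4   13.9   33.    69.7] ray@74 [ 0.5288 -0.1368]
blue top [381.1 223.5] 118 ztop 0.0756 rect [ 486.6 -303.6   14.1   33.    68.2] ray@74 [ 0.4862 -0.303 ]
blue side [344.7 127.7] 79 ztop 0.0763 rect [ 485.  -304.1   16.6   36.6   67.7] ray@74 [ 0.4847 -0.3033]
wood [235.  60.] 42327 ((862.8031005859375, -92.07830810546875), (1965.6285400390625, 929.5669555664062), 89.89848327636719) [-0.4829 -0.0005  0.0031]
wood [146. 172.] 8567 ((541.2826538085938, 156.53091430664062), (411.59405517578125, 277.9685974121094), 20.756874084472656) [0.0166 0.0364 0.04  ]
wood [329. 217.] 4983 ((464.8288879394531, -204.27452087402344), (278.1153259277344, 200.50344848632812), 77.11894989013672) [0.0003 0.0038 0.0701]
```

View pics/c.png

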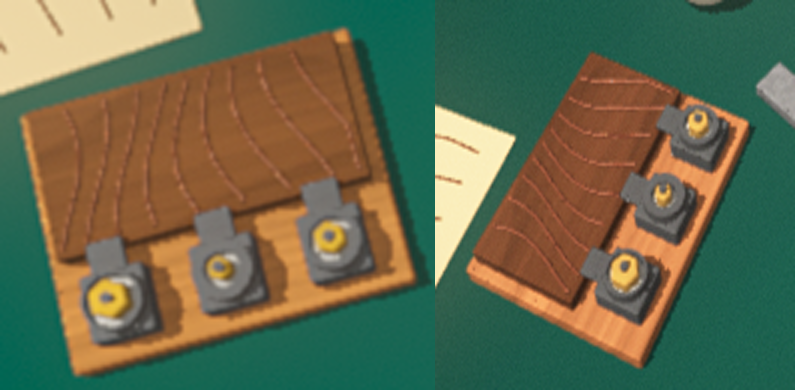

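The middle nut, at crop (220,268), is clearly the smallest, which points to the red socket. Next I'll locate the nuts in both views and work out the approach over red.

```bash
cat > n.py <<'E'
from m import *
def tri(A):  # list of (cam,u,v)
    M=np.zeros((3,3));b=np.zeros(3)
    for c,u,v in A:
        d=np.array([(u-c['cx'])/c['f'],(v-c['cy'])/c['f'],1])@c['R'];d/=np.linalg.norm(d);o=-c['t']@c['R']
        Q=np.eye(3)-np.outer(d,d);M+=Q;b+=Q@o
    return np.linalg.solve(M,b)
if __name__=='__main__':
  L={}
  for n,(y0,y1,x0,x1) in {'top':(170,225,90,210),'side':(200,310,130,240)}.items():
    c=C[n];W=cloud(c);h=cv2.cvtColor(c['color'],cv2.COLOR_BGR2HSV)
    m=cv2.inRange(h,(18,130,110),(34,255,255))&((W[...,2]>.05)*255).astype(np.uint8)
    z=np.zeros_like(m);z[y0:y1,x0:x1]=m[y0:y1,x0:x1]
    for ce,a,q in blobs(z,8): print(n,ce.round(1),a,np.median(W[q],0).round(4),np.percentile(W[q][:,2],[10,90]).round(4),ray(c,*ce,.062)[:2].round(4))
  c=C['top'];W=cloud(c)
  for lo,hi,nm in((.035,.0405,'block'),(.016,.024,'board')):
    m=((W[...,2]>lo)&(W[...,2]<hi)&(W[...,1]>0)&(W[...,1]<.4)&(W[...,0]<.75)&(W[...,0]>.3)).astype(np.uint8)
    b=max(blobs(m),key=lambda t:t[1]);print(nm,cv2.minAreaRect(W[b[2]][:,:2].astype(np.float32)*1000))
  for k in R:
    pa=[(C[n],)+tuple(min((b for b in blobs(mask(C[n],k))),key=lambda b:abs(b[0][1]-{'top':213,'side':145}[n]))[0]) for n in('top','side')]
    print(k,tri(pa).round(4))
  s=read_state();Rt=Ro.from_rotvec(s['tool_rot']).as_matrix();print(Rt.round(3))
  c=C['wrist'];print('cam in tool',Rt.T@(-c['t']@c['R']-s['tool_pos']),(c['R']@Rt).round(3))
E
python3 n.py
```

```text
top [184.8 188.9] 66 [0.5753 0.0907 0.061 ] [0.0589 0.0634] [0.5755 0.091 ]
top [148.4 199.2] 33 [0.5558 0.1651 0.0604] [0.0576 0.0623] [0.5569 0.1658]
top [111.1 209.4] 117 [0.5379 0.2417 0.0615] [0.0589 0.0632] [0.5387 0.2417]
side [211.1 220.4] 65 [0.5715 0.0952 0.0612] [0.0547 0.0636] [0.5719 0.0953]
side [193.7 250. ] 34 [0.5529 0.1715 0.0607] [0.0553 0.0627] [0.5527 0.1714]
side [174.2 281.2] 123 [0.5354 0.247  0.0617] [0.0588 0.0638] [0.536  0.2456]
block ((652.600341796875, 191.0649871826172), (118.50838470458984, 229.70510864257812), 13.9931058883667)
board ((618.0636596679688, 182.5797576904297), (198.77044677734375, 249.898681640625), 13.86295223236084)
red [ 0.5093 -0.218   0.0752]
yellow [ 0.53   -0.1376  0.0747]
blue [ 0.4855 -0.3032  0.0761]
[[-0.947 -0.32  -0.001]
 [-0.32   0.947  0.002]
 [ 0.     0.002 -1.   ]]
cam in tool [ 0.08253885 -0.00038407 -0.16188617] [[-0.001  1.    -0.   ]
 [-0.955 -0.001 -0.296]
 [-0.296 -0.     0.955]]
```

Emit:
carry_out --steps '[[[0,-0.05,0.03,0,0,0,4],[0,-0.1,0.062,0,0,0,8],[0,-0.15,0.093,0,0,0,12],[0,-0.2,0.124,0,0,0,16],[0,-0.25,0.155,0,0,0,20],[0,-0.3,0.186,0,0,0,22],[0,-0.35,0.216,0,0,0,22],[0,-0.39,0.24,0.01,0,0,22],[0,-0.413,0.2545,0.02,0,0,22],[0,-0.413,0.2545,0.02,0,0,22],[0,-0.413,0.2545,0.02,0,0,22],[0,-0.413,0.2545,0.02,0,0,22],[0,-0.413,0.2545,0.02,0,0,22]]]'

```text
clock: 1.78
tool_pos: [0.5095, -0.2196, 0.203]
tool_rot: [0.093, 3.14, -0.0]
contact_force: [-0.9, -0.3, -0.0]
width: 0.0868
grip_force: 0.0
```

```bash
cat > w.py <<'E'
from n import *
import sys
def go(goal,yaw,z):  # print tool-frame shift to reach world goal; yaw=desired world angle (deg) of tool x axis, mod 180
    s=read_state();Rt=Ro.from_rotvec(s['tool_rot']).as_matrix()
    d=Rt.T@(np.array([*goal,z])-s['tool_pos']); a=np.degrees(np.arctan2(Rt[1,0],Rt[0,0]))
    print('shift',d.round(4),'turn',round((a-yaw+90)%180-90,2),'cur yaw',round(a,2))
def wcap(k):
    c=cam('wrist');W=cloud(c)
    for ce,a,m in blobs(mask(c,k,120,50),150):
        P=W[m];zt=np.median(P[:,2]);Q=P[abs(P[:,2]-zt)<.004]
        # contour corners cast to plane
        cn=max(cv2.findContours(m.astype(np.uint8),0,2)[0],key=cv2.contourArea)
        r=np.array([ray(c,*p[0],zt)[:2] for p in cn])
        b=cv2.minAreaRect((r*1000).astype(np.float32));B=cv2.boxPoints(b);e=[B[1]-B[0],B[2]-B[1]];L=max(e,key=np.linalg.norm)
        print(k,ce.round(1),a,'z',zt.round(4),np.percentile(P[:,2],[5,95]).round(4),'ctr',np.round(b[0],1),'size',np.round(b[1],1),'long',(np.degrees(np.arctan2(L[1],L[0]))+90)%180-90)
    return c
E
python3 - <<'E'
from w import *
s=read_state();print(s['clock'],s['tool_pos'],s['tool_rot'])
c=wcap('red');wcap('blue');wcap('yellow')
cv2.imwrite('pics/d.png',c['color'])
go((.51,-.218),-3,.15)
E
```

```text
1.775 [ 0.50950561 -0.21956145  0.20297255] [ 9.34327350e-02  3.13951069e+00 -1.72940453e-04]
red [250.3 180.9] 490 z 0.0744 [0.073  0.0757] ctr [ 509.1 -220.3] size [17.8 35. ] long -3.4571304
blue [166.6 163.2] 480 z 0.0745 [0.0732 0.0757] ctr [ 484.7 -305.7] size [15.1 34.9] long -22.800117
yellow [327.1 194.5] 405 z 0.0745 [0.0734 0.0756] ctr [ 529.1 -139.3] size [14.2 34.4] long -18.50705
shift [-0.0003  0.0012  0.0528] turn -0.38 cur yaw 176.62
```

View pics/d.png

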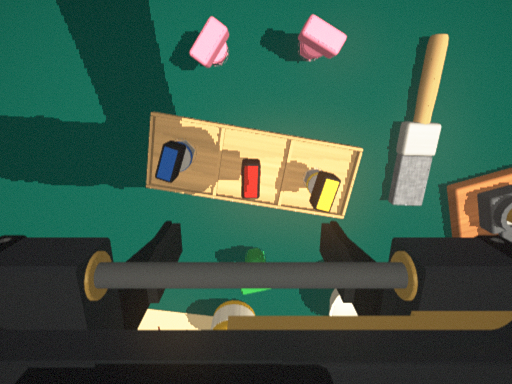

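The wrist view shows red at (250,181), centred in its compartment, with a cap height of 0.0744 and a long axis at -3.5°, so the gripper is aligned. I'll descend and grip.

Emit:
carry_out --steps '[[[0.3,0,0,0.03,0,0,0],[0.3,0,0,0.06,0,0,0],[0.3,0,0,0.09,0,0,0],[0.3,0,0,0.12,0,0,0],[0.3,0,0,0.14,0,0,0],[0.3,0,0,0.15,0,0,0],[0.3,0,0,0.159,0,0,0],[0.3,0,0,0.159,0,0,0],[1,0,0,0.159,0,0,0],[1,0,0,0.159,0,0,0],[1,0,0,0.159,0,0,0],[1,0,0,0.159,0,0,0],[1,0,0,0.159,0,0,0],[1,0,0,0.159,0,0,0]]]'

```text
clock: 3.68
tool_pos: [0.5099, -0.2188, 0.0436]
tool_rot: [0.091, 3.14, -0.0]
contact_force: [0.6, -0.5, 0.2]
width: 0.0199
grip_force: 29.8
```

Emit:
carry_out --steps '[[[1,0,0,-0.02,0,0,0],[1,0,0,-0.06,0,0,0],[1,0,0,-0.11,0,0,0],[1,0,0,-0.16,0,0,0],[1,-0.01,0.04,-0.16,0,0,0],[1,-0.02,0.08,-0.16,0,0,-3],[1,-0.03,0.13,-0.16,0,0,-6],[1,-0.04,0.18,-0.16,0,0,-9],[1,-0.05,0.23,-0.16,0,0,-12],[1,-0.06,0.28,-0.16,0,0,-15],[1,-0.07,0.33,-0.16,0,0,-17],[1,-0.08,0.37,-0.16,0,0,-17.2],[1,-0.082,0.395,-0.16,0,0,-17.2],[1,-0.082,0.406,-0.16,0,0,-17.2],[1,-0.082,0.406,-0.16,0,0,-17.2],[1,-0.082,0.406,-0.16,0,0,-17.2],[1,-0.082,0.406,-0.16,0,0,-17.2]]]'

```text
clock: 5.8
tool_pos: [0.6153, 0.1806, 0.2039]
tool_rot: [-0.377, 3.119, 0.0]
contact_force: [0.2, 0.1, -2.0]
width: 0.0197
grip_force: 29.8
```

```bash
cat > nut.py <<'E'
from w import *
def nuts(c):
    W=cloud(c);h=cv2.cvtColor(c['color'],cv2.COLOR_BGR2HSV)
    m=cv2.inRange(h,(18,110,80),(34,255,255))&((abs(W[...,2]-.06)<.009)*255).astype(np.uint8)
    m=cv2.morphologyEx(m,cv2.MORPH_CLOSE,np.ones((5,5)))
    for ce,a,q in blobs(m,30):
        cn=max(cv2.findContours(q.astype(np.uint8),0,2)[0],key=cv2.contourArea)
        zt=np.percentile(W[q][:,2],60); r=np.array([ray(c,*p[0],.061)[:2] for p in cn])*1000
        (x,y),rad=cv2.minEnclosingCircle(r.astype(np.float32))
        print('nut',ce.round(1),a,'z',zt.round(4),'ray',ray(c,*ce,.061)[:2].round(4),'circ',np.round([x,y,rad],1),'pts',np.median(W[q],0).round(4))
E
python3 - <<'E'
from nut import *
s=read_state();print(s['clock'],s['tool_pos'],s['tool_rot'],s['width'])
c=wcap('red');nuts(c)
cv2.imwrite('pics/e.png',c['color'])
go((.5569,.1675),13.86,.12)
E
```

```text
5.8 [0.61526837 0.1806187  0.20387335] [-3.77137333e-01  3.11873720e+00  4.77634503e-05] 0.019720115055468116
red [250.9 247.8] 828 z 0.2348 [0.2338 0.2359] ctr [605.7 178. ] size [16.1 14.5] long 13.739159
nut [325.1 121.2] 471 z 0.0617 ray [0.5374 0.2408] circ [537.7 240.9  14.6] pts [0.5372 0.2401 0.0615]
nut [177.4 121.2] 294 z 0.0617 ray [0.5737 0.0918] circ [574.1  91.8  11.7] pts [0.5731 0.0926 0.0615]
nut [251.2 121.3] 121 z 0.0616 ray [0.5557 0.1662] circ [555.9 166.3   7.9] pts [0.5551 0.1661 0.0614]
shift [0.0599 0.001  0.0838] turn -0.07 cur yaw -166.21
```

View pics/e.png

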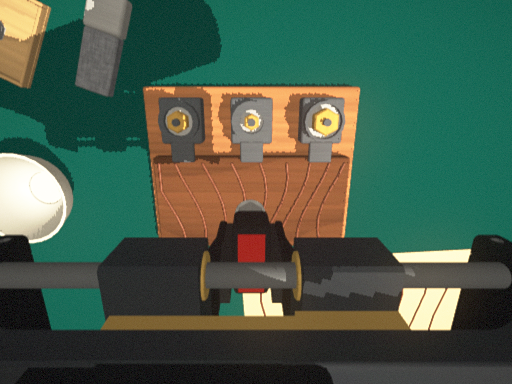

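The wrist view shows the middle nut at (251,121) with circumradius about 8 mm, the smallest of the three, so it is the 15 mm nut. I'll take a closer second look before lowering.

Emit:
carry_out --steps '[[[1,0.005,0,0.03,0,0,0],[1,0.01,0,0.06,0,0,0],[1,0.014,0,0.078,0,0,0],[1,0.014,0,0.078,0,0,0],[1,0.014,0,0.078,0,0,0],[1,0.014,0,0.078,0,0,0]]]'

```text
clock: 6.6
tool_pos: [0.6026, 0.1787, 0.1269]
tool_rot: [-0.379, 3.116, 0.001]
contact_force: [-1.2, 0.4, -1.3]
width: 0.0198
grip_force: 29.8
```

```bash
python3 - <<'E'
from nut import *
s=read_state();print(s['tool_pos'],s['tool_rot'])
c=wcap('red');nuts(c)
m=mask(c,'red',120,50);b=max(blobs(m),key=lambda t:t[1]);v,u=np.nonzero(m);
k=abs(u-251)<4;Rt=Ro.from_rotvec(s['tool_rot']).as_matrix()
zc=s['tool_pos'][2]+.0305
for r in(v[k].min(),v[k].max()+1): print('cap edge row',r,(Rt.T@(ray(c,251,r,zc)-s['tool_pos'])).round(4))
# triangulate middle nut over the two wrist views
g=lambda u,v,c: (c,u,v)
for q in((.5569,.1675),(.5557,.1664)): go(q,13.86,.12)
cv2.imwrite('pics/f.png',cv2.resize(c['color'][20:260,130:370],(600,600)))
E
```

```text
[0.60261675 0.17867345 0.12688789] [-3.78878903e-01  3.11621000e+00  1.30084469e-03]
red [250.9 247.8] 826 z 0.1578 [0.1567 0.159 ] ctr [593. 176.] size [16.1 14.5] long 13.800446
nut [343.  142.7] 520 z 0.0615 ray [0.5367 0.2375] circ [537.1 240.7  14.9] pts [0.5362 0.2359 0.0612]
nut [154.5 143.4] 529 z 0.0617 ray [0.573  0.0924] circ [573.2  91.9  12.4] pts [0.5723 0.093  0.0615]
nut [249.9 143.5] 226 z 0.0617 ray [0.555  0.1659] circ [555.4 166.1   8.2] pts [0.5541 0.1656 0.0614]
cap edge row 234 [ 0.0178 -0.0003 -0.0305]
cap edge row 293 [-0.0175 -0.0003 -0.0305]
shift [0.0469 0.0001 0.0066] turn 0.0 cur yaw -166.14
shift [ 0.0483 -0.0007  0.0066] turn 0.0 cur yaw -166.14
```

View pics/f.png

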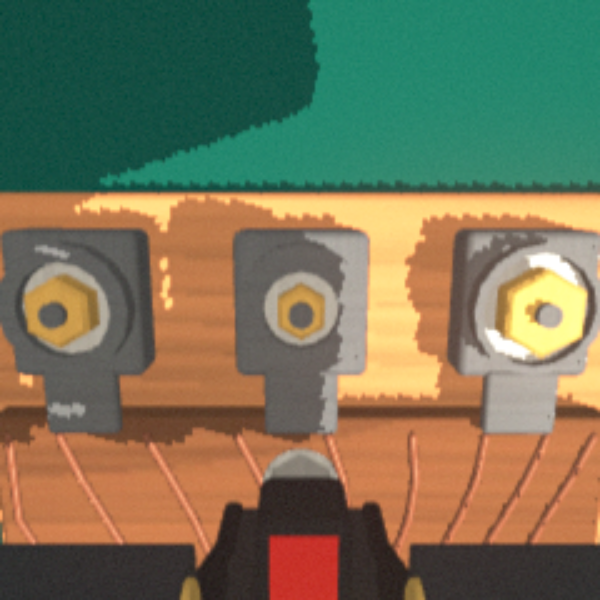

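Close view: the middle hex is at crop (301,308), small, with a wide collar. The socket is centred in the hand and in line with it. Moving over the nut.

Emit:
carry_out --steps '[[[1,0.015,0,0,0,0,0],[1,0.03,0,0,0,0,0],[1,0.042,0,0.002,0,0,0],[1,0.048,-0.0005,0.004,0,0,0],[1,0.048,-0.0005,0.006,0,0,0],[1,0.048,-0.0005,0.006,0,0,0],[1,0.048,-0.0005,0.006,0,0,0]]]'

```text
clock: 7.52
tool_pos: [0.5557, 0.1665, 0.1195]
tool_rot: [-0.379, 3.118, -0.0]
contact_force: [-0.7, 0.6, -2.2]
width: 0.0195
grip_force: 29.8
```

```bash
python3 - <<'E'
from nut import *
for i in range(3):
  c=wcap('red')
s=read_state();print(s['clock'],s['tool_pos'],s['tool_rot'],s['contact_force'])
for q in((.5569,.1675),(.5556,.1664)): go(q,13.86,.12)
E
```

```text
red [250.9 247.8] 830 z 0.1505 [0.1495 0.1516] ctr [546.  163.9] size [16.  14.5] long 13.816788
red [250.9 247.8] 830 z 0.1505 [0.1494 0.1516] ctr [546.  163.8] size [16.  14.5] long 13.815216
red [250.9 247.8] 829 z 0.1505 [0.1494 0.1518] ctr [546.  163.8] size [16.  14.5] long 13.814232
7.675 [0.55549861 0.16644799 0.11948032] [-3.79112733e-01  3.11857346e+00 -1.90369925e-05] [-0.50532307  0.14102162 -1.24570354]
shift [-0.0016  0.0007 -0.0005] turn 0.0 cur yaw -166.14
shift [-0.0001 -0.0001 -0.0005] turn 0.0 cur yaw -166.14
```

Emit:
carry_out --steps '[[[1,-0.0004,0,0.004,0,0,0],[1,-0.0004,0,0.008,0,0,0],[1,-0.0004,0,0.012,0,0,0],[1,-0.0004,0,0.015,0,0,0],[1,-0.0004,0,0.017,0,0,0],[1,-0.0004,0,0.019,0,0,0],[1,-0.0004,0,0.0205,0,0,0],[1,-0.0004,0,0.0205,0,0,0]]]'

```text
clock: 8.68
tool_pos: [0.556, 0.1668, 0.0992]
tool_rot: [-0.379, 3.118, 0.001]
contact_force: [0.6, 0.4, -2.3]
width: 0.0199
grip_force: 29.8
```

Emit:
carry_out --steps '[[[1,0,0,0.002,0,0,0],[1,0,0,0.004,0,0,0],[1,0,0,0.006,0,0,0],[1,0,0,0.008,0,0,0],[1,0,0,0.009,0,0,0],[1,0,0,0.01,0,0,0],[1,0,0,0.01,0,0,0]]]'

```text
clock: 9.55
tool_pos: [0.556, 0.1667, 0.0891]
tool_rot: [-0.379, 3.118, 0.001]
contact_force: [2.0, 1.1, -1.1]
width: 0.0198
grip_force: 29.8
```

Emit:
carry_out --steps '[[[1,0,0,0.0007,0,0,0],[1,0,0,0.0014,0,0,0],[1,0,0,0.002,0,0,0],[1,0,0,0.002,0,0,0],[1,0,0,0.002,0,0,0]]]'

```text
clock: 10.18
tool_pos: [0.5561, 0.1667, 0.0876]
tool_rot: [-0.379, 3.117, 0.001]
contact_force: [1.1, 2.1, 3.2]
width: 0.0197
grip_force: 29.8
```

```bash
python3 - <<'E'
from nut import *
c=wcap('red');s=read_state();print(s['clock'],s['tool_pos'],s['contact_force'],s['ft_torque'],s['grip_force'])
W=cam('top');cv2.imwrite('pics/g.png',np.hstack([cv2.resize(W['color'][100:260,80:400],(800,400))]))
E
```

```text
red [250.9 247.8] 825 z 0.1186 [0.1176 0.1198] ctr [546.4 164. ] size [16.1 14.5] long 13.823853
10.225 [0.55608568 0.16671839 0.0875801 ] [1.58333836 2.92247923 4.46143616] [ 0.74171362 -0.52207715  0.02175393] 29.825291883316822
```

View pics/g.png

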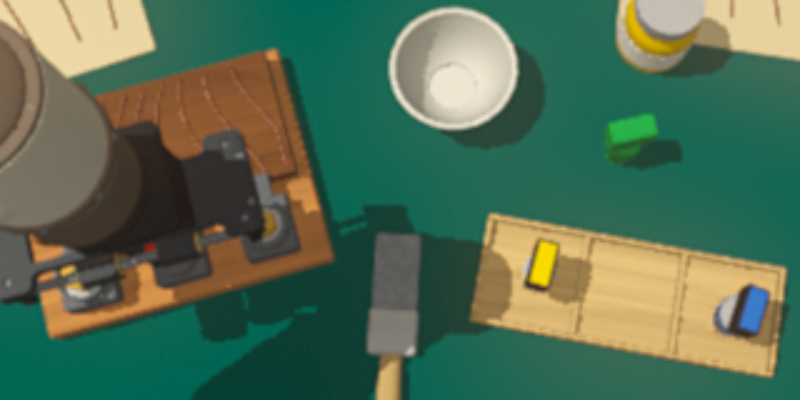

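The rim is at 0.048, the cap is at 0.1186, and there is light contact from the washer. The top view shows yellow at (543,265) and blue at (745,310) still upright in the tray, so I'm handing the job in.

```bash
python3 -c "
from bench import bot
print(bot.close_job())"
```

```text
the job is handed in; nothing more can be done
None
```

I handed the job in with the red socket fully seated on the middle clamp's nut and still gripped at about 30 N; yellow and blue stayed upright in the tray untried, because the nut measured as the 15 mm one.

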